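# Seat the window cell in the light path of a receiver tester

### The arm

A 6-joint arm with a two-finger parallel gripper is mounted at the origin on the work surface. World frame = base frame: x ahead of the robot, y to its left, z up, the work surface at z = 0. Lengths are in mm, angles in rad, forces in N, time in s.
With the tool pointing down it reaches from about 325 to 900 mm from the base axis. Payload 6.1 kg.
Tool frame: the origin (TCP) lies between the finger pads; the fingertips stand 17 mm ahead of it and the grasp point (between the pads) lies 2 mm behind it; z points along the fingers, y is the line along which they close (so a half turn about z gives the same grasp; the last joint's range is limited). The gripper opens to 85 mm and grips with 20 to 120 N. Pads are 22 mm wide; open, the fingers measure 114 mm over their backs; the gripper's body (76 mm by 85 mm) begins 54 mm behind the grasp point. The pads swing forward as they close: fully open they stand 13 mm farther back than shut.
Start: joints at [-1.306, 0.22, 1.526, -0, 1.395, -0.126], TCP at [238.073, -577.873, 248.3] pointing down, gripper open.
Joint ranges: [-2.98, 2.98], [-0.91, 2.08], [0.09, 2.57], [-1.24, 4.39], [0.2, 2.65], [-2.68, 2.68]. Speed limits (rad/s): [2.57, 2.57, 3.01, 3.14, 3.14, 3.14].

### API

Orientations are given as a unit quaternion [w, x, y, z].
In Python, from rig import env gives the robot as it stands.
- The arm moves only by the tool play_rows, never from a script. Its argument "plan" is a list of rows, each an object with "delta_pos": the shift along the tool's x, y, z in cm, a list of three; "turn": the turn about the tool's z in degrees. In form: [{"delta_pos": [dx, dy, dz], "turn": turn}, ...]. A call has exactly 10 rows; each row shifts and turns the commanded pose from where the row before left it, along the tool's axes as they then stand; what a row does not reach is not made up. A row lasts 1/8 s, in which the tool goes at most 62.5 mm and 10.7 degrees, less where a joint would pass 70% of its speed; a pose out of reach is approached as far as the arm can. A call with a gripper value outside its range is refused whole. "hand" is the opening in per cent of the stroke, from 0 (shut) to 100 (fully open), set as the call begins (left out, the last holds). The fingers move at their own pace and stop on an object; the grip force is fixed at half the most. Time passes only in rows, so rows that do not move let the fingers close, or fill a call up. It gives the time, the measured TCP pose, the force, the opening and the grip force at its end, in the units of the state.
- env.state(): the state, without advancing time (a new reading comes with each control period).
- env.read_camera(name): name is "scene" or "top" or "wrist"; returns (picture, depth): 480x640x3 uint8, blue, green, red; 480x640 float32, mm along the optical axis (not along the pixel's ray), 0 where there is no reading.
- env.camera_model(name): a dict with "fx", "fy", "cx", "cy" (pixels), "D" ([k1, k2, p1, p2, k3] as OpenCV has them; the pictures are not rectified), "rvec" (rotation vector, rad) and "tvec" (3), from world to camera coordinates, as OpenCV has them. Camera axes: x right, y down, z forward; pixel columns grow to the right and rows downward; lengths in mm; the calibration is good to about 2 mm. A picture is of the moment at which its call begins: read the wrist's pose just before it. camera_model takes no time and is no camera call; for the wrist camera it gives the pose at the moment of the call.
- env.sign_off(): hands the job in; it is judged then, once.
Trained networks look in the newest picture that a camera, given by its name, has taken for a name from the list of things; names that differ only in an ending like _2 or _b are one class to them, and where a whole thing is asked for, a point or a joint stands for the part that bears it (a point fixed in the world has none). Each returns a list of dicts, best first, with "conf" (0 to 1); they miss things now and then, are a little off and sometimes report something else, mostly with a low value. They report only what shows in the picture. A call takes as long as a camera call.
- env.search_frame(query, camera): "rect" ([centre column, centre row, width, height] as shares, 0 to 1, of the picture: columns of its width, rows of its height, round what is visible of it).
- env.masks_of(query, camera): "mask" (480x640 bool, what is visible of it) and "rect" ([centre column, centre row, width, height] as shares, 0 to 1, of the picture: columns of its width, rows of its height, round what is visible of it).
- env.place_of(query, camera): "location" ([column, row] as shares, 0 to 1, of the picture: columns of its width, rows of its height: a listed point, or the origin of a listed thing).
The state is a dict: "time": time; "joint_positions": joint angles; "qvel": joint speeds; "effort": joint torques, N m; "tool_pos": TCP position; "tcp_rot": TCP orientation; "ft_force": force on the tool from outside, world axes, zero at the start; "torque": the same for the moment, N m; "finger_gap": finger opening in mm; "finger_force": force on a finger pad.
Only numpy, scipy, OpenCV 4.12 (cv2) and the standard library are available. Lean on these libraries where they do the work, as an engineer would, in place of code of your own. Each camera call takes 0.05 s, during which the arm holds its last target. There are 200 camera calls.

### The job

Pick up the window cell, set it upright in the channel of the light bench with its two clear faces looking along the light path (one at the emitter, one at the receiver), and without dropping it. Then slide it along the channel until it has pushed the receiver's sprung light shield back to its stop: feel for the stop and press it gently but surely, not hard, because the window is glass. Let go and leave the cell standing there holding the shield in, and do not disturb the other things on the table.

Things in the scene. Friction and masses are not known exactly. Their poses are not given: they have to be found in the camera images.
- cell_center (a point): Window cell: free upright block 34 x 34 x 70 mm tall, 0.3 kg; the point is its centre, 35 mm up. z up. Faces at +x and -x are clear glass; those at +y and -y solid aluminium plates, to hold it by. From above: black cap between two aluminium edges, a thin steel strip on it running along x, the way the clear faces look. Both ends alike: a half turn makes no difference.
- bench: Light bench, fixed to the table: aluminium base plate 290 (x) x 75 (y) x 12 mm; origin at the centre of its underside, z up. The light path runs along its x, 47 mm above the table, from the emitter (grey box at the -x end, black snout out to x = -70 mm, top 70 mm above the table) to the receiver at the +x end.
- channel_floor (a point): Where to set the cell in: on the floor of the bench's open-topped channel, 30 mm to -x of the bench's centre, 12 mm above the table; axes as the bench. Channel: along x, bench x = -60 to +62 mm, 36 mm wide (1 mm spare each side of the cell), wall tops flared for lead-in, 32 mm above the table, 56 mm wide overall. From here the cell slides to +x, 47 to 71 mm.
- receiver_front (a point): Centre of the receiver box's face, on the light path, axes as the bench; box 62 mm long, 50 wide, top 74 mm above the table. From this face a barrel reaches to -x, with a square black rubber light shield (28 mm) on its end. The barrel is drawn out by a different amount each time, not reported: the shield's free front is 30 to 54 mm to -x of this face.
- receiver: The whole receiver, origin and axes as the bench. Its shield is sprung along x: it gives 8 mm under a soft spring (0.1 N per mm, 0.8 N fully in), then meets a solid stop. The cell's friction on the channel floor (over 1 N) keeps the shield in once let go. A press of 3 to 6 N on the stop is firm and safe; over 10 N cracks the glass.

How it is judged (in metres and radians):
On the way, in this order (a step that is already met when the one before it is completed fails the run):
1. the cell stands on the channel floor with its clear faces across the light path, not yet touching the receiver (z of cell_center in the frame of bench between 0.043 and 0.0495 m and y of cell_center in the frame of bench between -0.004 and 0.004 m and angle between the x axis of cell_center and the x axis of bench, either way round below 0.08 rad and angle between cell_center's own z axis and vertical below 0.06 rad and contact force between cell and receiver below 0.05 N), for 0.2 s.
2. the cell, in the channel, presses the receiver's shield onto its stop (over 2 N) (y of cell_center in the frame of bench between -0.004 and 0.004 m and angle between the x axis of cell_center and the x axis of bench, either way round below 0.08 rad and z of cell_center in the frame of bench below 0.052 m and contact force between cell and receiver above 2 N), for 0.2 s.
At the end, for the whole second after the job is handed in: The cell stands upright (0.06 rad) on the channel floor (2.5 mm), within 4 mm of the middle line, clear faces square to the light path within 0.08 rad, released, at rest, still holding the shield in with over 0.4 N (half its spring travel or more) (z of cell_center in the frame of bench between 0.043 and 0.0495 m and y of cell_center in the frame of bench between -0.004 and 0.004 m and angle between the x axis of cell_center and the x axis of bench, either way round below 0.08 rad and angle between cell_center's own z axis and vertical below 0.06 rad and contact force between cell and receiver above 0.4 N and linear speed of cell below 0.01 m/s and contact force between cell and the fingers below 0.05 N); the robot touches nothing.
It fails at once if the cell pressed on the receiver with over 10 N (contact force between cell and receiver above 10 N).
It fails at once if the cell tipped over 0.5 rad (angle between cell_center's own z axis and vertical above 0.5 rad).
It fails at once if the cell dropped (moving faster than 0.35 m/s while out of the fingers) (contact force between cell and the fingers below 0.05 N and linear speed of cell above 0.35 m/s).
It fails at once if another thing on the table moved over 15 mm (distance of any of relay, contactor, screwdriver, tape, spray, wrench, carton, cup from where it was at the start of the episode above 0.015 m).
It also fails if it takes over 64 s, if anything falls off the work surface, if the arm or the gripper's body presses on something with over 40 N, if the wrist force passes 120 N, or if a joint passes its speed limit or range.

## Working session

There is one attempt and no reset: what is moved stays moved. The work goes in short steps, Python scripts to look and compute and a tool call to move; the robot and the scene stay as the last step left them, time stands still between calls to the robot, and variables do not carry over. Pictures are saved under pics/ and viewed, at most 10 in all, crops included, and the job is handed in when it is done.

Besides the shell and the picture viewer there is one more tool, called after "Call:" in YAML: its name, and indented under it one key for each argument. play_rows: Moves the arm, as the interface text tells. Its arguments: {"type":"object","properties":{"plan":{"type":"array"},"hand":{"type":"number"}},"required":["plan"]}

```bash
mkdir -p pics
cat > h.py <<'E'
import numpy as np, cv2
from rig import env
def ray(cam,uv,m=None):
    m=m or env.camera_model(cam)
    K=np.array([[m['fx'],0,m['cx']],[0,m['fy'],m['cy']],[0,0,1]])
    R=cv2.Rodrigues(np.array(m['rvec'],float))[0]; t=np.array(m['tvec'],float).ravel()
    p=cv2.undistortPoints(np.array(uv,float).reshape(-1,1,2),K,np.array(m['D'],float)).reshape(-1,2)
    d=np.c_[p,np.ones(len(p))]@R
    return -R.T@t,d
def onz(cam,uv,z,m=None):
    o,d=ray(cam,uv,m); return o+d*((z-o[2])/d[:,2])[:,None]
def proj(cam,P):
    m=env.camera_model(cam)
    K=np.array([[m['fx'],0,m['cx']],[0,m['fy'],m['cy']],[0,0,1]])
    return cv2.projectPoints(np.array(P,float).reshape(-1,3),np.array(m['rvec'],float),np.array(m['tvec'],float),K,np.array(m['D'],float))[0].reshape(-1,2)
E
python3 - <<'E'
from h import *
im,d=env.read_camera('top'); cv2.imwrite('pics/top.png',im); np.save('topd.npy',d)
S=np.array([640,480])
for q,z in [('cell_center',35),('bench',0),('channel_floor',12),('receiver_front',47)]:
    for r in env.place_of(q,'top')[:2]:
        uv=np.array(r['location'])*S; print(q,round(r['conf'],2),uv.round(1),onz('top',uv,z).round(1))
s=env.state(); print(s['time'],s['tool_pos'],s['tcp_rot'],s['finger_gap'],s['ft_force'])
E
```

```text
cell_center 0.75 [492.6 266.6] [[ 512.8 -307.5   35. ]]
bench 0.76 [184.1 240. ] [[542.2 168.9   0. ]]
channel_floor 0.58 [176.4 222. ] [[569.5 179.1  12. ]]
receiver_front 0.62 [172.9 288.4] [[466.2 167.   47. ]]
0.25 [ 238.01239608 -577.60578007  247.76301602] [-4.72361725e-04  9.80967049e-01  1.94173695e-01 -3.42263822e-05] 85.50518952744584 [-0.09998098 -0.15974281 -0.26933956]
```

View pics/top.png

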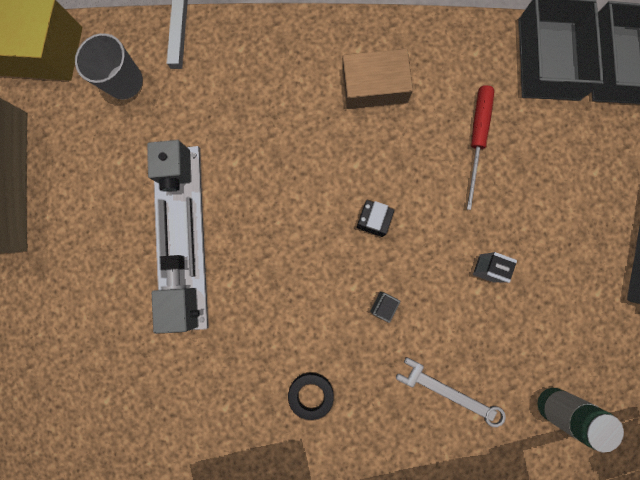

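The top view shows the cell at about (497,267), its strip near-horizontal at (503,267). The bench is at about (180,235), with the emitter at the top (170,163) and the receiver at the bottom (175,310). The shield is at (172,265), so bench +x is about world −x.

Run:
```python
from h import *
im=cv2.imread('pics/top.png')
g=im[240:295,465:525]; cv2.imwrite('pics/c.png',cv2.resize(np.hstack([cv2.resize(g,(400,366),interpolation=2)]),(400,366)))
b=im[130:340,140:220]; cv2.imwrite('pics/cc.png',np.hstack([cv2.resize(g,(600,550),interpolation=2)[:, :400*0+600], np.zeros((550,0,3),np.uint8), cv2.resize(b,(200,550),interpolation=2)]))
p=onz('top',[[198,147],[207,327]],12); print(p.round(1), np.degrees(np.arctan2(*(p[1]-p[0])[[1,0]])))
m=(im.min(2)>150).astype(np.uint8); m[:240]=0;m[295:]=0;m[:,:465]=0;m[:,525:]=0
n,l,st,c=cv2.connectedComponentsWithStats(m)
for i in range(1,n):
    if st[i,4]<10: continue
    ys,xs=np.nonzero(l==i); r=cv2.fitLine(np.c_[xs,ys].astype(np.float32),cv2.DIST_L2,0,.01,.01).ravel()
    P=onz('top',[c[i]-8*r[:2],c[i],c[i]+8*r[:2]],70); print(st[i],c[i].round(1),P.round(1)[1],np.degrees(np.arctan2(*(P[2]-P[0])[[1,0]])))
```

```text
[[691.2 151.   12. ]
 [407.4 122.2  12. ]] -174.2014617915836
[494 252  23  11  67] [505.1 257.1] [ 525.5 -313.5   70. ] -109.12436658839732
[496 264  13   6  32] [501.8 266.8] [ 511.6 -308.7   70. ] -106.68557022828234
[488 272  22  10  61] [498.3 276.7] [ 497.5 -303.7   70. ] -108.52511416755786
```

View pics/cc.png

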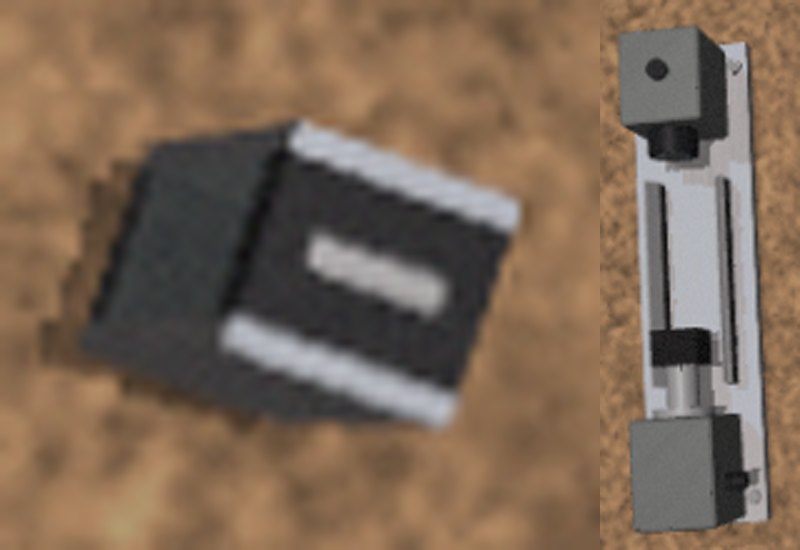

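The cell top is at (511.5,−308.6) with its axis at 71.3°. The bench axis is at about 5.8° (mod 180). The crop confirms the two aluminium edges and the strip.

Call:
play_rows:
  plan:
    - {"delta_pos": [5.9,0,0],"turn": 0}
    - {"delta_pos": [5.9,0,0],"turn": 0}
    - {"delta_pos": [5.9,0,0],"turn": 0}
    - {"delta_pos": [5.9,0,0],"turn": 0}
    - {"delta_pos": [5.9,0,0],"turn": 0}
    - {"delta_pos": [5.9,0,0],"turn": 0}
    - {"delta_pos": [0,-4.85,0],"turn": 0}
    - {"delta_pos": [0,-4.85,0],"turn": 0}
    - {"delta_pos": [0,-4.85,0],"turn": 0}
    - {"delta_pos": [0,0,0],"turn": -10}
  hand: 100

```text
time: 1.5
tool_pos: [508.8, -305.1, 247.5]
tcp_rot: [-0.001, 0.959, 0.282, -0.001]
ft_force: [0.1, -0.6, 0.3]
finger_gap: 85.1
finger_force: 0.0
```

Call:
play_rows:
  plan:
    - {"delta_pos": [0,0,0],"turn": -9.7}
    - {"delta_pos": [0,0,0],"turn": -9.7}
    - {"delta_pos": [0,0,0],"turn": -9.7}
    - {"delta_pos": [0,0,0],"turn": -9.8}
    - {"delta_pos": [0,0,1],"turn": 0}
    - {"delta_pos": [0,0,1],"turn": 0}
    - {"delta_pos": [0,0,1],"turn": 0}
    - {"delta_pos": [0,0,1],"turn": 0}
    - {"delta_pos": [0,0,0],"turn": 0}
    - {"delta_pos": [0,0,0],"turn": 0}

```text
time: 2.75
tool_pos: [510.1, -308.6, 208.5]
tcp_rot: [0.0, 0.813, 0.583, 0.0]
ft_force: [-0.1, 0.7, -0.0]
finger_gap: 85.5
finger_force: 0.0
```

```bash
cat >> h.py <<'E'
def yaw():
    w,x,y,z=env.state()['tcp_rot']; return np.degrees(np.arctan2(2*(x*y+w*z),1-2*(y*y+z*z)))
E
python3 - <<'E'
from h import *
s=env.state(); print(s['time'],s['tool_pos'].round(1) if hasattr(s['tool_pos'],'round') else s['tool_pos'],yaw())
m=env.camera_model('wrist'); im,d=env.read_camera('wrist'); cv2.imwrite('pics/w1.png',im)
print(proj('wrist',[[511.5,-308.6,70]]), env.state()['ft_force'])
w=(im.min(2)>150).astype(np.uint8); n,l,st,c=cv2.connectedComponentsWithStats(w)
for i in range(1,n):
    if st[i,4]<60: continue
    ys,xs=np.nonzero(l==i); (cx,cy),(a,b),an=cv2.minAreaRect(np.c_[xs,ys].astype(np.float32))
    r=cv2.fitLine(np.c_[xs,ys].astype(np.float32),cv2.DIST_L2,0,.01,.01).ravel(); e=np.array([cx,cy])
    P=onz('wrist',[e-20*r[:2],e,e+20*r[:2]],70,m); print(st[i],e.round(1),P[1].round(1),np.degrees(np.arctan2(*(P[2]-P[0])[[1,0]])).round(2))
E
```

```text
2.75 [ 510.1 -308.6  208.5] 71.27815488721822
[[323.23254012 236.73446982]] [ 0.44932067  0.17044948 -0.17561272]
[405 138 111  25 567] [460.  149.2] [ 630. -277.   70.] -8.87
[ 109  181   28  135 2034] [122.5 248. ] [ 354.  -265.1   70. ] -115.86
[338 243   7  16  94] [341.  250.5] [ 521.3 -324.    70. ] 65.76
[ 86 468  36  12 302] [103.5 473.5] [ 222.7 -471.2   70. ] -24.9
```

View pics/w1.png

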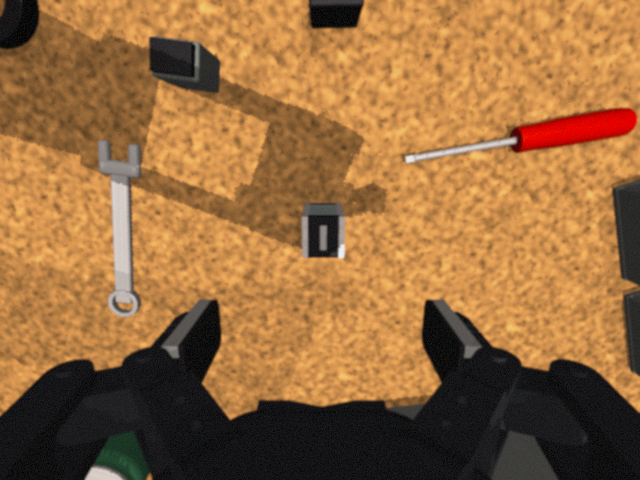

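The strip lies at (323,237), exactly where predicted, and is aligned with the fingers, so I'll descend and grip.

Call:
play_rows:
  plan:
    - {"delta_pos": [0.1,0,2.0],"turn": 0}
    - {"delta_pos": [0,-0.1,2.0],"turn": 0}
    - {"delta_pos": [0,0,2.0],"turn": 0}
    - {"delta_pos": [0,0,2.0],"turn": 0}
    - {"delta_pos": [0,0,2.0],"turn": 0}
    - {"delta_pos": [0,0,2.0],"turn": 0}
    - {"delta_pos": [0,0,2.0],"turn": 0}
    - {"delta_pos": [0,0,1.6],"turn": 0}
    - {"delta_pos": [0,0,0.6],"turn": 0}
    - {"delta_pos": [0,0,0],"turn": 0}

```text
time: 4.05
tool_pos: [509.3, -307.2, 46.0]
tcp_rot: [-0.0, 0.813, 0.583, -0.0]
ft_force: [-1.1, -0.9, -0.5]
finger_gap: 85.6
finger_force: 0.0
```

Call:
play_rows:
  plan:
    - {"delta_pos": [0,0,0],"turn": 0}
    - {"delta_pos": [0,0,0],"turn": 0}
    - {"delta_pos": [0,0,0],"turn": 0}
    - {"delta_pos": [0,0,0],"turn": 0}
    - {"delta_pos": [0,0,0],"turn": 0}
    - {"delta_pos": [0,0,0],"turn": 0}
    - {"delta_pos": [0,0,0],"turn": 0}
    - {"delta_pos": [0,0,0],"turn": 0}
    - {"delta_pos": [0,0,0],"turn": 0}
    - {"delta_pos": [0,0,0],"turn": 0}
  hand: 0

```text
time: 5.3
tool_pos: [510.0, -307.7, 47.2]
tcp_rot: [0.001, 0.813, 0.583, 0.0]
ft_force: [0.1, 0.7, 5.4]
finger_gap: 33.6
finger_force: 60.1
```

Call:
play_rows:
  plan:
    - {"delta_pos": [0,0,-2.0],"turn": 0}
    - {"delta_pos": [0,0,-4.0],"turn": 0}
    - {"delta_pos": [0,0,-5.0],"turn": 0}
    - {"delta_pos": [0,0,-5.0],"turn": 0}
    - {"delta_pos": [0,0,-4.0],"turn": 0}
    - {"delta_pos": [3.0,-1.5,0],"turn": 0}
    - {"delta_pos": [4.5,-2.0,0],"turn": 0}
    - {"delta_pos": [4.5,-2.0,0],"turn": 0}
    - {"delta_pos": [4.5,-2.0,0],"turn": 0}
    - {"delta_pos": [4.5,-2.0,0],"turn": 0}

```text
time: 6.55
tool_pos: [485.6, -76.1, 246.3]
tcp_rot: [-0.0, 0.813, 0.583, -0.0]
ft_force: [0.7, -0.2, -3.7]
finger_gap: 33.5
finger_force: 60.6
```

Call:
play_rows:
  plan:
    - {"delta_pos": [4.5,-2.0,0],"turn": 0}
    - {"delta_pos": [4.5,-2.0,0],"turn": 0}
    - {"delta_pos": [4.5,-2.0,0],"turn": 0}
    - {"delta_pos": [4.5,-2.4,0],"turn": 9.3}
    - {"delta_pos": [4.2,-2.0,0],"turn": 9.3}
    - {"delta_pos": [0,0,0],"turn": 9.3}
    - {"delta_pos": [0,0,0],"turn": 9.4}
    - {"delta_pos": [0,0,0],"turn": 9.4}
    - {"delta_pos": [0,0,0],"turn": 9.4}
    - {"delta_pos": [0,0,0],"turn": 9.4}

```text
time: 7.8
tool_pos: [466.1, 165.9, 246.3]
tcp_rot: [0.0, 0.999, 0.048, -0.001]
ft_force: [-0.6, -0.5, -3.1]
finger_gap: 33.2
finger_force: 60.7
```

Call:
play_rows:
  plan:
    - {"delta_pos": [0,0,0],"turn": 0}
    - {"delta_pos": [0,0,0],"turn": 0}
    - {"delta_pos": [0,0,0],"turn": 0}
    - {"delta_pos": [0,0,0],"turn": 0}
    - {"delta_pos": [0,0,0],"turn": 0}
    - {"delta_pos": [0,0,0],"turn": 0}
    - {"delta_pos": [0,0,0],"turn": 0}
    - {"delta_pos": [0,0,0],"turn": 0}
    - {"delta_pos": [0,0,0],"turn": 0}
    - {"delta_pos": [0,0,0],"turn": 0}

```text
time: 9.05
tool_pos: [466.9, 166.0, 246.3]
tcp_rot: [-0.0, 0.999, 0.051, -0.0]
ft_force: [-0.8, 0.4, -4.6]
finger_gap: 32.9
finger_force: 60.7
```

Run:
```python
from h import *
s=env.state(); print(s['time'],s['tool_pos'].round(1),yaw(),s['finger_gap'],s['ft_force'])
im,d=env.read_camera('wrist'); cv2.imwrite('pics/w2.png',im); np.save('w2d.npy',d)
import json
m=env.camera_model('wrist'); json.dump({k:np.array(v).tolist() for k,v in m.items()},open('w2m.json','w'))
S=np.array([640,480])
for q,z in [('bench',0),('channel_floor',12),('receiver_front',47)]:
    for r in env.place_of(q,'wrist')[:1]:
        uv=np.array(r['location'])*S; print(q,round(r['conf'],2),uv.round(1),onz('wrist',uv,z).round(1))
```

```text
9.05 [466.9 166.  246.3] 5.789504272232854 32.86359283562427 [-0.84316605  0.38109249 -4.58642586]
bench 0.84 [317.9 136.3] [[546.1 177.8   0. ]]
channel_floor 0.69 [320.5 104.2] [[576.1 178.1  12. ]]
receiver_front 0.64 [318.6 225.3] [[462.3 168.4  47. ]]
```

View pics/w2.png

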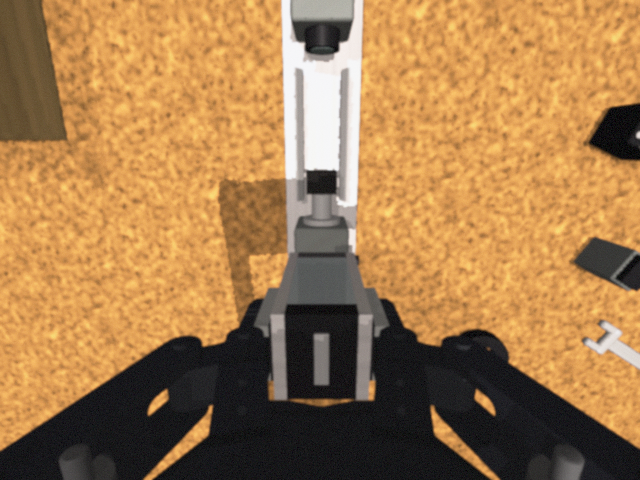

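The held cell stands straight in the fingers at (321,350). The bench plate edges run at about columns 284–290 and 358–362, and the shield is at (321,181).

Run:
```python
from h import *
import json
m=json.load(open('w2m.json')); im=cv2.imread('pics/w2.png'); hsv=cv2.cvtColor(im,cv2.COLOR_BGR2HSV)
L=[];R=[];G=[]
for r in range(70,170,4):
    s=hsv[r,:,1].astype(float)
    def cross(a,b,step):
        for c in range(a,b,step):
            if s[c]<90 and s[c-step]>=90: return c-step+step*(s[c-step]-90)/(s[c-step]-s[c])
    l,rr=cross(260,310,1),cross(385,335,-1)
    if l and rr: L.append([l,r]);R.append([rr,r])
PL=onz('w',L,12,m);PR=onz('w',R,12,m)
fl=cv2.fitLine(PL[:,:2].astype(np.float32),cv2.DIST_HUBER,0,.01,.01).ravel();fr=cv2.fitLine(PR[:,:2].astype(np.float32),cv2.DIST_HUBER,0,.01,.01).ravel()
for f in(fl,fr): print(f.round(4),np.degrees(np.arctan(f[1]/f[0])).round(2), 'y@575',(f[3]+(575-f[2])*f[1]/f[0]).round(2))
print('width',np.hypot(*(0,))if 0 else abs((fl[3]+(575-fl[2])*fl[1]/fl[0])-(fr[3]+(575-fr[2])*fr[1]/fr[0])))
print(im[[90,110,130]][:,285:362].mean(2).round().astype(int).tolist()[1])
# shield top front edge & snout end
print('gray col 321 rows 40-200',im[40:200,318:325].mean((1,2)).round().astype(int).tolist())
print('shield cands',onz('w',[[321,170],[321,171]],61,m).round(1), 'plate lower ends')
P=onz('w',[[303,110],[341,110],[297,110],[348,110]],32,m);print(P.round(1))
Z=np.load('w2d.npy'); print(Z[110,285:362:4].round(),Z[174,321])
# top camera plate end corners
print(onz('top',[[207,327],[198,147],[161,150]],12).round(1))
```

```text
[9.95200e-01 9.81000e-02 5.59031e+02 2.13662e+02] 5.63 y@575 215.24
[9.949000e-01 1.004000e-01 5.688561e+02 1.381647e+02] 5.76 y@575 138.78
width 76.450745
[244, 247, 247, 247, 247, 246, 248, 247, 245, 233, 213, 186, 168, 155, 157, 155, 153, 153, 173, 216, 234, 239, 242, 245, 246, 246, 246, 246, 247, 246, 247, 246, 247, 246, 246, 247, 246, 246, 247, 247, 247, 247, 246, 246, 247, 246, 246, 246, 245, 245, 246, 246, 245, 231, 184, 152, 150, 157, 155, 154, 157, 168, 189, 213, 229, 234, 237, 239, 245, 246, 247, 246, 246, 243, 218, 178, 161]
gray col 321 rows 40-200 [70, 67, 67, 69, 63, 50, 56, 74, 74, 60, 51, 49, 50, 52, 79, 119, 141, 146, 146, 149, 168, 209, 232, 238, 238, 238, 238, 238, 238, 238, 238, 238, 240, 244, 246, 246, 247, 247, 247, 246, 247, 247, 247, 247, 247, 247, 247, 247, 247, 247, 247, 246, 247, 246, 247, 246, 246, 246, 247, 247, 246, 246, 246, 247, 247, 247, 246, 246, 246, 247, 247, 246, 246, 247, 247, 246, 246, 246, 246, 246, 246, 246, 246, 246, 247, 247, 246, 246, 246, 246, 247, 246, 247, 246, 246, 246, 246, 246, 246, 246, 246, 246, 246, 246, 247, 246, 246, 246, 246, 246, 246, 247, 246, 246, 246, 246, 246, 246, 247, 247, 246, 247, 247, 247, 246, 246, 247, 247, 238, 189, 104, 44, 35, 38, 40, 37, 30, 30, 29, 26, 28, 28, 28, 28, 27, 24, 27, 26, 27, 24, 27, 26, 29, 57, 93, 128, 144, 147, 148, 148]
shield cands [[516.1 171.5  61. ]
 [515.2 171.4  61. ]] plate lower ends
[[567.2 193.6  32. ]
 [570.8 158.3  32. ]
 [566.6 199.2  32. ]
 [571.4 151.8  32. ]]
[337. 336. 338. 317. 324. 337. 338. 338. 337. 335.   0. 335. 335. 337.
 326. 320. 335. 336. 336. 347.] 306.55795
[[407.4 122.2  12. ]
 [691.2 151.   12. ]
 [685.7 211.9  12. ]]
```

Call:
play_rows:
  plan:
    - {"delta_pos": [3.0,0,0],"turn": 0}
    - {"delta_pos": [4.0,0,0],"turn": 0}
    - {"delta_pos": [4.0,0,0],"turn": 0}
    - {"delta_pos": [0,0,4.0],"turn": 0}
    - {"delta_pos": [0,0,4.0],"turn": 0}
    - {"delta_pos": [0,0,3.0],"turn": 0}
    - {"delta_pos": [0,0,2.0],"turn": 0}
    - {"delta_pos": [0,0,1.0],"turn": 0}
    - {"delta_pos": [0,0,0],"turn": 0}
    - {"delta_pos": [0,0,0],"turn": 0}

```text
time: 10.5
tool_pos: [577.5, 177.4, 107.8]
tcp_rot: [-0.0, 0.999, 0.051, 0.001]
ft_force: [-0.1, -0.3, -3.6]
finger_gap: 33.2
finger_force: 60.9
```

Run:
```python
from h import *
s=env.state(); print(s['time'],s['tool_pos'].round(1),yaw(),s['ft_force'].round(1)); p=s['tool_pos']
print('y err', p[1]-(176.9+(p[0]-575)*0.0998))
im,d=env.read_camera('wrist'); a=im
sc,_=env.read_camera('scene'); 
u=proj('scene',[[575,177,50]])[0].astype(int); print(u)
c=sc[max(0,u[1]-75):u[1]+75,max(0,u[0]-75):u[0]+75]
cv2.imwrite('pics/w3.png',np.hstack([cv2.resize(a,(440,330)),cv2.resize(c,(330,330),interpolation=2)]))
```

```text
10.5 [577.5 177.4 107.8] 5.7910518812072285 [-0.1 -0.3 -3.6]
y err 0.21898854574388338
[473 252]
```

View pics/w3.png

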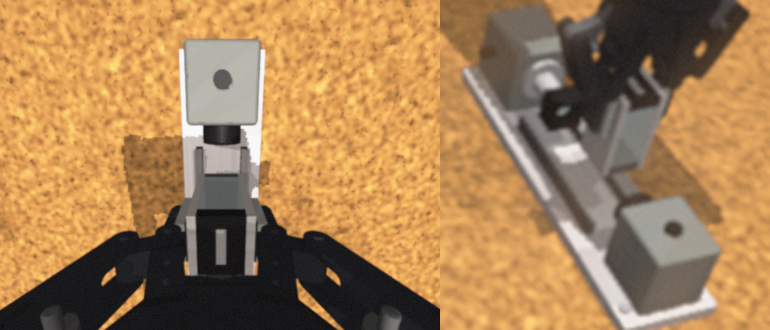

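The cell is lined up over the channel in both views, between the snout and the shield. Lowering now.

Call:
play_rows:
  plan:
    - {"delta_pos": [0,0,1.0],"turn": 0}
    - {"delta_pos": [0,0,1.0],"turn": 0}
    - {"delta_pos": [0,0,0.8],"turn": 0}
    - {"delta_pos": [0,0,0.6],"turn": 0}
    - {"delta_pos": [0,0,0.4],"turn": 0}
    - {"delta_pos": [0,0,0.3],"turn": 0}
    - {"delta_pos": [0,0,0.2],"turn": 0}
    - {"delta_pos": [0,0,0.1],"turn": 0}
    - {"delta_pos": [0,0,0],"turn": 0}
    - {"delta_pos": [0,0,0],"turn": 0}

```text
time: 11.85
tool_pos: [576.5, 177.2, 62.5]
tcp_rot: [-0.0, 0.999, 0.051, 0.0]
ft_force: [-1.3, -0.7, -4.0]
finger_gap: 33.1
finger_force: 60.9
```

Call:
play_rows:
  plan:
    - {"delta_pos": [0,0,0.1],"turn": 0}
    - {"delta_pos": [0,0,0.1],"turn": 0}
    - {"delta_pos": [0,0,0.1],"turn": 0}
    - {"delta_pos": [0,0,0.1],"turn": 0}
    - {"delta_pos": [0,0,0],"turn": 0}
    - {"delta_pos": [0,0,0],"turn": 0}
    - {"delta_pos": [0,0,0],"turn": 0}
    - {"delta_pos": [0,0,0],"turn": 0}
    - {"delta_pos": [0,0,0],"turn": 0}
    - {"delta_pos": [0,0,0],"turn": 0}

```text
time: 13.1
tool_pos: [576.5, 177.2, 59.2]
tcp_rot: [0.0, 0.999, 0.051, 0.0]
ft_force: [-5.1, -1.6, 5.7]
finger_gap: 33.6
finger_force: 61.8
```

Call:
play_rows:
  plan:
    - {"delta_pos": [0,0,-0.07],"turn": 0}
    - {"delta_pos": [-0.2,0,0],"turn": 0}
    - {"delta_pos": [-0.5,0,0],"turn": 0}
    - {"delta_pos": [-0.7,0,0],"turn": 0}
    - {"delta_pos": [-0.7,0,0],"turn": 0}
    - {"delta_pos": [-0.6,0,0],"turn": 0}
    - {"delta_pos": [-0.5,0,0],"turn": 0}
    - {"delta_pos": [-0.3,0,0],"turn": 0}
    - {"delta_pos": [0,0,0],"turn": 0}
    - {"delta_pos": [0,0,0],"turn": 0}

```text
time: 14.35
tool_pos: [541.4, 173.6, 59.2]
tcp_rot: [0.0, 0.999, 0.051, -0.0]
ft_force: [-1.6, -0.6, 4.6]
finger_gap: 33.1
finger_force: 61.7
```

Run:
```python
from h import *
s=env.state(); print(s['time'],s['tool_pos'].round(1),yaw(),s['ft_force'].round(1)); p=s['tool_pos']
print('y err', p[1]-(176.9+(p[0]-575)*0.0998))
a,d=env.read_camera('top'); sc,_=env.read_camera('scene'); 
u=proj('scene',[[520,172,50]])[0].astype(int); v=proj('top',[[520,172,50]])[0].astype(int); print(u,v)
c=sc[max(0,u[1]-45):u[1]+45,max(0,u[0]-45):u[0]+45]; e=a[v[1]-45:v[1]+45,v[0]-45:v[0]+45]
cv2.imwrite('pics/w4.png',np.hstack([cv2.resize(e,(400,400),interpolation=2),cv2.resize(c,(400,400),interpolation=2)]))
```

```text
14.35 [541.4 173.6  59.2] 5.792608665241094 [-1.6 -0.6  4.6]
y err 0.07513343451088872
[457 230] [170 252]
```

View pics/w4.png

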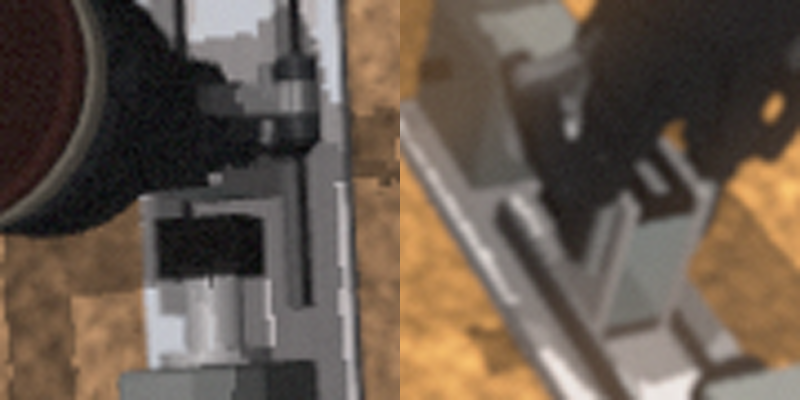

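The top crop shows the shield still free, with its front edge at about top-pixel (172,255). The scene crop shows the cell upright in the channel.

Run:
```python
from h import *
print(onz('top',[[172,255],[172,256]],61).round(1))
```

```text
[[515.3 166.1  61. ]
 [513.8 166.   61. ]]
```

Call:
play_rows:
  plan:
    - {"delta_pos": [-0.1,0,0],"turn": 0}
    - {"delta_pos": [-0.1,0,0],"turn": 0}
    - {"delta_pos": [-0.1,0,0],"turn": 0}
    - {"delta_pos": [-0.1,0,0],"turn": 0}
    - {"delta_pos": [-0.1,0,0],"turn": 0}
    - {"delta_pos": [-0.1,0,0],"turn": 0}
    - {"delta_pos": [-0.1,0,0],"turn": 0}
    - {"delta_pos": [-0.1,0,0],"turn": 0}
    - {"delta_pos": [0,0,0],"turn": 0}
    - {"delta_pos": [0,0,0],"turn": 0}

```text
time: 15.7
tool_pos: [533.7, 172.8, 59.2]
tcp_rot: [-0.0, 0.999, 0.051, 0.0]
ft_force: [2.5, 0.5, 4.8]
finger_gap: 33.6
finger_force: 61.6
```

Call:
play_rows:
  plan:
    - {"delta_pos": [0,0,-0.03],"turn": 0}
    - {"delta_pos": [0,0,-0.03],"turn": 0}
    - {"delta_pos": [0,0,-0.02],"turn": 0}
    - {"delta_pos": [0,0,0],"turn": 0}
    - {"delta_pos": [0,0,0],"turn": 0}
    - {"delta_pos": [0,0,0],"turn": 0}
    - {"delta_pos": [0,0,0],"turn": 0}
    - {"delta_pos": [0,0,0],"turn": 0}
    - {"delta_pos": [0,0,0],"turn": 0}
    - {"delta_pos": [0,0,0],"turn": 0}

```text
time: 16.95
tool_pos: [533.0, 172.7, 59.3]
tcp_rot: [0.0, 0.999, 0.051, -0.001]
ft_force: [-0.2, -0.3, -3.7]
finger_gap: 33.2
finger_force: 60.8
```

Call:
play_rows:
  plan:
    - {"delta_pos": [-0.05,0,0],"turn": 0}
    - {"delta_pos": [-0.05,0,0],"turn": 0}
    - {"delta_pos": [-0.05,0,0],"turn": 0}
    - {"delta_pos": [-0.05,0,0],"turn": 0}
    - {"delta_pos": [0,0,0],"turn": 0}
    - {"delta_pos": [0,0,0],"turn": 0}
    - {"delta_pos": [0,0,0],"turn": 0}
    - {"delta_pos": [0,0,0],"turn": 0}
    - {"delta_pos": [0,0,0],"turn": 0}
    - {"delta_pos": [0,0,0],"turn": 0}

```text
time: 18.2
tool_pos: [531.6, 172.6, 59.8]
tcp_rot: [0.0, 0.999, 0.051, -0.0]
ft_force: [-0.3, 0.2, -4.1]
finger_gap: 33.3
finger_force: 60.8
```

Call:
play_rows:
  plan:
    - {"delta_pos": [-0.05,0,0],"turn": 0}
    - {"delta_pos": [-0.05,0,0],"turn": 0}
    - {"delta_pos": [-0.05,0,0],"turn": 0}
    - {"delta_pos": [-0.05,0,0],"turn": 0}
    - {"delta_pos": [-0.05,0,0],"turn": 0}
    - {"delta_pos": [-0.05,0,0],"turn": 0}
    - {"delta_pos": [0,0,0],"turn": 0}
    - {"delta_pos": [0,0,0],"turn": 0}
    - {"delta_pos": [0,0,0],"turn": 0}
    - {"delta_pos": [0,0,0],"turn": 0}

```text
time: 19.45
tool_pos: [528.7, 172.3, 59.8]
tcp_rot: [-0.0, 0.999, 0.05, 0.0]
ft_force: [0.4, -0.1, -4.4]
finger_gap: 33.6
finger_force: 60.8
```

Call:
play_rows:
  plan:
    - {"delta_pos": [-0.02,0,0],"turn": 0}
    - {"delta_pos": [-0.02,0,0],"turn": 0}
    - {"delta_pos": [-0.02,0,0],"turn": 0}
    - {"delta_pos": [0,0,0],"turn": 0}
    - {"delta_pos": [0,0,0],"turn": 0}
    - {"delta_pos": [0,0,0],"turn": 0}
    - {"delta_pos": [0,0,0],"turn": 0}
    - {"delta_pos": [0,0,0],"turn": 0}
    - {"delta_pos": [0,0,0],"turn": 0}
    - {"delta_pos": [0,0,0],"turn": 0}

```text
time: 20.7
tool_pos: [528.0, 172.3, 59.8]
tcp_rot: [-0.0, 0.999, 0.051, -0.0]
ft_force: [0.9, 0.3, -2.7]
finger_gap: 33.2
finger_force: 60.8
```

Call:
play_rows:
  plan:
    - {"delta_pos": [-0.02,0,0],"turn": 0}
    - {"delta_pos": [-0.02,0,0],"turn": 0}
    - {"delta_pos": [-0.02,0,0],"turn": 0}
    - {"delta_pos": [0,0,0],"turn": 0}
    - {"delta_pos": [0,0,0],"turn": 0}
    - {"delta_pos": [0,0,0],"turn": 0}
    - {"delta_pos": [0,0,0],"turn": 0}
    - {"delta_pos": [0,0,0],"turn": 0}
    - {"delta_pos": [0,0,0],"turn": 0}
    - {"delta_pos": [0,0,0],"turn": 0}

```text
time: 21.95
tool_pos: [527.5, 172.2, 59.8]
tcp_rot: [0.0, 0.999, 0.051, 0.0]
ft_force: [-0.0, 0.7, -2.6]
finger_gap: 32.8
finger_force: 60.8
```

Call:
play_rows:
  plan:
    - {"delta_pos": [-0.02,0,0],"turn": 0}
    - {"delta_pos": [-0.02,0,0],"turn": 0}
    - {"delta_pos": [-0.02,0,0],"turn": 0}
    - {"delta_pos": [0,0,0],"turn": 0}
    - {"delta_pos": [0,0,0],"turn": 0}
    - {"delta_pos": [0,0,0],"turn": 0}
    - {"delta_pos": [0,0,0],"turn": 0}
    - {"delta_pos": [0,0,0],"turn": 0}
    - {"delta_pos": [0,0,0],"turn": 0}
    - {"delta_pos": [0,0,0],"turn": 0}

```text
time: 23.2
tool_pos: [526.9, 172.1, 59.8]
tcp_rot: [-0.0, 0.999, 0.051, 0.0]
ft_force: [1.0, 1.3, -4.2]
finger_gap: 33.3
finger_force: 60.8
```

Call:
play_rows:
  plan:
    - {"delta_pos": [-0.02,0,0],"turn": 0}
    - {"delta_pos": [-0.02,0,0],"turn": 0}
    - {"delta_pos": [-0.02,0,0],"turn": 0}
    - {"delta_pos": [0,0,0],"turn": 0}
    - {"delta_pos": [0,0,0],"turn": 0}
    - {"delta_pos": [0,0,0],"turn": 0}
    - {"delta_pos": [0,0,0],"turn": 0}
    - {"delta_pos": [0,0,0],"turn": 0}
    - {"delta_pos": [0,0,0],"turn": 0}
    - {"delta_pos": [0,0,0],"turn": 0}

```text
time: 24.45
tool_pos: [526.2, 172.1, 59.8]
tcp_rot: [-0.0, 0.999, 0.051, -0.0]
ft_force: [1.7, -0.2, -3.0]
finger_gap: 33.6
finger_force: 60.8
```

Call:
play_rows:
  plan:
    - {"delta_pos": [-0.02,0,0],"turn": 0}
    - {"delta_pos": [-0.02,0,0],"turn": 0}
    - {"delta_pos": [-0.01,0,0],"turn": 0}
    - {"delta_pos": [0,0,0],"turn": 0}
    - {"delta_pos": [0,0,0],"turn": 0}
    - {"delta_pos": [0,0,0],"turn": 0}
    - {"delta_pos": [0,0,0],"turn": 0}
    - {"delta_pos": [0,0,0],"turn": 0}
    - {"delta_pos": [0,0,0],"turn": 0}
    - {"delta_pos": [0,0,0],"turn": 0}

```text
time: 25.7
tool_pos: [525.8, 172.0, 59.8]
tcp_rot: [-0.0, 0.999, 0.051, 0.0]
ft_force: [1.0, 0.2, -3.7]
finger_gap: 33.2
finger_force: 60.8
```

Call:
play_rows:
  plan:
    - {"delta_pos": [-0.02,0,0],"turn": 0}
    - {"delta_pos": [-0.02,0,0],"turn": 0}
    - {"delta_pos": [-0.02,0,0],"turn": 0}
    - {"delta_pos": [0,0,0],"turn": 0}
    - {"delta_pos": [0,0,0],"turn": 0}
    - {"delta_pos": [0,0,0],"turn": 0}
    - {"delta_pos": [0,0,0],"turn": 0}
    - {"delta_pos": [0,0,0],"turn": 0}
    - {"delta_pos": [0,0,0],"turn": 0}
    - {"delta_pos": [0,0,0],"turn": 0}

```text
time: 26.95
tool_pos: [525.1, 172.0, 59.8]
tcp_rot: [-0.0, 0.999, 0.051, -0.0]
ft_force: [0.7, 1.0, -4.1]
finger_gap: 33.2
finger_force: 60.8
```

Call:
play_rows:
  plan:
    - {"delta_pos": [-0.02,0,0],"turn": 0}
    - {"delta_pos": [-0.02,0,0],"turn": 0}
    - {"delta_pos": [-0.02,0,0],"turn": 0}
    - {"delta_pos": [0,0,0],"turn": 0}
    - {"delta_pos": [0,0,0],"turn": 0}
    - {"delta_pos": [0,0,0],"turn": 0}
    - {"delta_pos": [0,0,0],"turn": 0}
    - {"delta_pos": [0,0,0],"turn": 0}
    - {"delta_pos": [0,0,0],"turn": 0}
    - {"delta_pos": [0,0,0],"turn": 0}

```text
time: 28.2
tool_pos: [525.0, 171.9, 60.0]
tcp_rot: [-0.0, 0.999, 0.05, 0.001]
ft_force: [5.5, 1.1, -6.3]
finger_gap: 33.3
finger_force: 60.5
```

The stop is felt: about 5 N with the TCP halted at 525.0. Next I'll ease the press slightly and lower the cell the last fraction of a millimetre to the floor.

Call:
play_rows:
  plan:
    - {"delta_pos": [0,0,0],"turn": 0}
    - {"delta_pos": [0.01,0,0],"turn": 0}
    - {"delta_pos": [0,0,0.02],"turn": 0}
    - {"delta_pos": [0,0,0.02],"turn": 0}
    - {"delta_pos": [0,0,0.02],"turn": 0}
    - {"delta_pos": [0,0,0],"turn": 0}
    - {"delta_pos": [0,0,0],"turn": 0}
    - {"delta_pos": [0,0,0],"turn": 0}
    - {"delta_pos": [0,0,0],"turn": 0}
    - {"delta_pos": [0,0,0],"turn": 0}

```text
time: 29.45
tool_pos: [525.0, 171.9, 59.4]
tcp_rot: [-0.0, 0.999, 0.05, 0.0]
ft_force: [5.9, -0.5, -0.2]
finger_gap: 33.4
finger_force: 60.8
```

Call:
play_rows:
  plan:
    - {"delta_pos": [0,0,0],"turn": 0}
    - {"delta_pos": [0,0,0],"turn": 0}
    - {"delta_pos": [0,0,0],"turn": 0}
    - {"delta_pos": [0,0,0],"turn": 0}
    - {"delta_pos": [0,0,0],"turn": 0}
    - {"delta_pos": [0,0,0],"turn": 0}
    - {"delta_pos": [0,0,0],"turn": 0}
    - {"delta_pos": [0,0,0],"turn": 0}
    - {"delta_pos": [0,0,0],"turn": 0}
    - {"delta_pos": [0,0,0],"turn": 0}
  hand: 90

```text
time: 30.7
tool_pos: [524.7, 171.9, 59.2]
tcp_rot: [-0.0, 0.999, 0.051, 0.0]
ft_force: [-0.5, 0.1, -0.6]
finger_gap: 76.8
finger_force: 0.0
```

Call:
play_rows:
  plan:
    - {"delta_pos": [0,0,-1],"turn": 0}
    - {"delta_pos": [0,0,-2],"turn": 0}
    - {"delta_pos": [0,0,-3],"turn": 0}
    - {"delta_pos": [0,0,-4],"turn": 0}
    - {"delta_pos": [0,0,-4],"turn": 0}
    - {"delta_pos": [0,0,-3],"turn": 0}
    - {"delta_pos": [0,0,-2],"turn": 0}
    - {"delta_pos": [0,0,0],"turn": 0}
    - {"delta_pos": [0,0,0],"turn": 0}
    - {"delta_pos": [0,0,0],"turn": 0}

```text
time: 31.95
tool_pos: [523.8, 171.7, 247.4]
tcp_rot: [0.0, 0.999, 0.05, -0.002]
ft_force: [0.1, -0.8, 0.4]
finger_gap: 76.8
finger_force: 0.0
```

Run:
```python
from h import *
s=env.state(); print(s['time'],s['tool_pos'].round(1),s['ft_force'].round(1))
a,d=env.read_camera('wrist'); sc,_=env.read_camera('scene'); 
u=proj('scene',[[520,172,50]])[0].astype(int)
c=sc[u[1]-50:u[1]+50,u[0]-50:u[0]+50]
print(proj('wrist',[[525,171.9,82]]))
cv2.imwrite('pics/w5.png',np.hstack([cv2.resize(a,(440,330)),cv2.resize(c,(330,330),interpolation=2)]))
```

```text
31.95 [523.8 171.7 247.4] [ 0.1 -0.8  0.4]
[[321.4585559  227.33608744]]
```

View pics/w5.png

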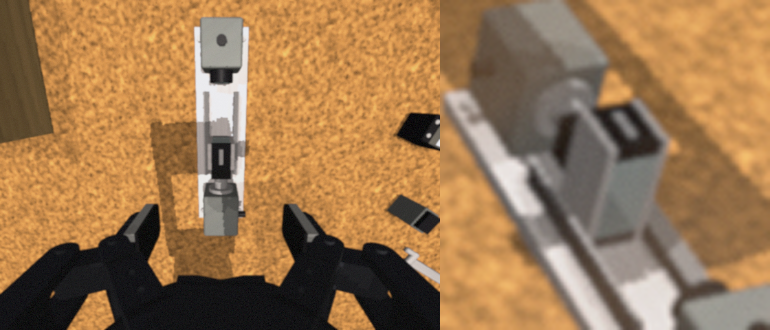

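The cell stands upright and square in the channel, at (221,158) in the left panel, against the shield. The gripper is clear of it.

```bash
python3 -c "
from rig import env
print(env.sign_off())"
```

```text
the job is handed in; nothing more can be done
None
```

I set the cell upright in the channel, slid it onto the shield's stop with about a 5 N press, and let go. It is standing square against the shield, and I handed the job in at about 32 s; the sign-off gave no verdict back.

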